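# Post the headlamp through the kit bin's flap

## Robot

A 7-joint arm with a two-finger parallel gripper is mounted at the origin on the work surface. World frame = base frame: x ahead of the robot, y to its left, z up, the work surface at z = 0. Lengths are in m, angles in rad, forces in N, time in s.
With the tool pointing down it reaches from about 0.4 to 0.875 m from the base axis. Payload 4.4 kg.
Tool frame: the origin (TCP) lies midway between the tips of the shut fingers; the grasp point (between the pads) lies 19 mm behind it (bot.grip_depth is the distance from the TCP to the grasp point, in m); z points along the fingers, y is the direction in which the jaws open and shut (so a half turn about z gives the same grasp; the last joint's range is limited). The gripper opens to 85 mm and grips with 20 to 120 N. Pads are 22 mm wide; open, the fingers measure 114 mm over their backs; the gripper's body (76 mm by 85 mm) begins 54 mm behind the grasp point. The pads swing forward as they close: fully open they stand 13 mm farther back than shut.
Start: joints at [1.11, 0.628, 0.038, 1.517, -0.027, 0.996, -0.02], TCP at [0.25, -0.6, 0.231] pointing down, gripper open.
Joint ranges: [-3.06, 3.06], [-0.37, 2.12], [-1.25, 1.32], [0.18, 2.47], [-1.1, 4.24], [0.23, 1.98], [-2.94, 2.94]. Speed limits (rad/s): [2.57, 2.57, 3.14, 3.14, 3.14, 3.14, 3.14].

## Interface

Orientations are given as a unit quaternion [x, y, z, w].
In Python, from bench import bot gives the robot as it stands.
- The arm moves only by the tool send_rows, never from a script. Its argument "deltas" is text: rows parted by semicolons, each of 7 numbers parted by spaces: the shift along the tool's x, y, z in m, then the turn, a rotation vector about the tool's x, y, z in degrees, then the opening, from 0 (shut) to 1 (fully open). In form: tx ty tz rx ry rz hand; .... A call has 1 to 5 rows; each row shifts and turns the pose as measured when the row begins, along the tool's axes as they then stand; what a row does not reach is not made up. A row lasts 1/8 s, in which the tool goes at most 62.5 mm and 10.7 degrees, less where a joint would pass 70% of its speed; a pose out of reach is approached as far as the arm can. A call with a gripper value outside its range is refused whole. The fingers move at their own pace and stop on an object; the grip force is fixed at half the most. Time passes only in rows, so rows that do not move let the fingers close. It gives the time, the measured TCP pose, the force and the opening at its end, in the units of the state.
- bot.observe(): the state, without advancing time (a new reading comes with each control period).
- bot.grab_frame(name): name is "scene" or "top"; returns a dict with "image" (420x560x3 uint8, red, green, blue), "camera_matrix" (3x3 intrinsics, pixels), "T" (4x4, takes a point from camera to world coordinates). Camera axes: x right, y down, z forward; pixel columns grow to the right and rows downward; lengths in m; the calibration is good to about 2 mm. A picture is of the moment at which its call begins. There is no depth.
- bot.sign_off(): hands the job in, once; it reports no verdict.
The state is a dict: "t": time; "joint_positions": joint angles; "qd": joint speeds; "tau": joint torques, N m; "ee_pos": TCP position; "tool_rot": TCP orientation; "force": force on the tool from outside, world axes, zero at the start; "moment": the same for the moment, N m; "gripper_width": opening from 0.0 (shut) to 1.0 (fully open).
Only numpy, scipy, OpenCV 4.12 (cv2) and the standard library are available. Lean on these libraries where they do the work, as an engineer would, in place of code of your own. Each camera call takes 0.05 s, during which the arm holds its last target.

## Task

Push the bin's self-closing flap open with one finger and, while that finger holds it open, use the other finger to push the headlamp along the chute and through the doorway so that it drops into the bin; then take the fingers away so that the flap swings shut. Only push the headlamp, gently: do not pinch or lift it, and do not let the flap touch it. Leave everything else as it is.

Things in the scene. Friction and masses are not known exactly. Their poses are not given: they have to be found in the camera images.
- bin: White plastic kit bin, 290 mm long, 118 mm wide, fixed to the shelf. Origin on the shelf surface, below the flap and the middle of the headlamp's lane; x runs along the chute into the bin, y to the left, z up. All mm below are in this frame. Chute deck, top z = 80, from x = -140 (open end) to x = +5, then a sheer drop to the padded floor, z = 10. Deck and bin reach from y = -41 to 77.
- lane (a point): point on the deck (z = 80) in the middle of the headlamp's lane, x = -70, y = 0. The lane lies between two rails 8 mm high, 3 mm thick, inner faces at y = -23 and +23, from x = -140 to -10. Left of it (y = 26 to 67) the deck is bare and leads to the hinge side of the flap: room there for the finger that opens the flap.
- hinge (a point): foot of the flap's upright hinge, x = 0, y = 65, z = 80. The doorway at x = 0 is between the hinge post (y = 67 to 77) and a plain post (y = -31 to -41), each 12 mm thick in x, tops at z = 128. Nothing spans the doorway above: fingers pointing down can pass through it.
- inside (a point): middle of the bin's padded floor, x = 75, y = 18, z = 10. Inside, the bin reaches from x = 5 to 146 and y = -37 to 73; its walls are 4 mm thick, tops at z = 128; open above except for a cover over x = 115 to 150.
- flap (a joint): Grey upright flap shutting the doorway: 90 mm wide, 4 mm thick, z = 82 to 126, from the hinge (y = 65) to y = -27. 0 is shut; the value (rad) grows as it swings into the bin (towards +x), up to 1.75. A spring shuts it: 0.024 N m when shut, 0.066 N m at 1.4 rad; it never stays open by itself and does not open the other way.
- flap_edge (a point): middle of the flap's free upright edge, 92 mm from the hinge, z = 104
- headlamp: teal plastic headlamp without strap, lying on its back in the chute lane, lens up: a box 50 mm long (its x, along the chute), 38 mm wide, 24 mm high with a round black lens barrel 32 mm across on top, 32 mm high in all; about 80 g. Origin: centre of its underside. It starts with its x axis along the bin's x axis, a few degrees off at most.
- ice_screw: silver ice screw (steel tube 150 mm long with a hanger plate) lying beside the bin; leave alone; origin on the surface under the tube
- carabiners: two gold-coloured carabiners, about 95 mm long, lying crossed on the surface beyond the open end of the chute, up to 30 mm high; leave alone; origin on the surface under the crossing
- trowel: orange plastic trowel 270 mm long lying flat at the far edge of the shelf; leave alone; origin on the surface under its middle
- tape_roll: white tape roll, 64 mm across, 25 mm high, lying flat on the surface beside the bin; leave alone; origin under its centre
- flask: aluminium drinks flask 70 mm across and about 190 mm high, standing; leave alone; origin under its centre
- balm_tin: low round aluminium tin 60 mm across, 35 mm high; leave alone; origin under its centre
Things that resemble listed ones, but are neither listed nor needed, are in the scene too. What is meant by the headlamp is not orange, pink or yellow, and is the smaller of those in its own colour.

How it is judged:
On the way, in this order (a step that is already met when the one before it is completed fails the run):
1. a finger has pushed the flap open while the headlamp is still on the chute in front of the doorway (value of joint flap above 0.2 rad and contact force between the fingers and flap above 0.05 N and x of headlamp in the frame of bin below -0.012 m), for 0.02 s.
2. the headlamp passes through the doorway while a finger holds the flap open (value of joint flap above 0.5 rad and contact force between the fingers and flap above 0.05 N and x of headlamp in the frame of bin above -0.008 m and z of headlamp in the frame of bin above 0.06 m), for 0.02 s.
At the end, for the whole second after the job is handed in: the headlamp lies at rest inside the bin, below the flap (its underside's centre less than 60 mm above the shelf surface), and the flap is shut to within 0.06 rad (x of headlamp in the frame of bin between 0.008 and 0.148 m and y of headlamp in the frame of bin between -0.039 and 0.075 m and z of headlamp in the frame of bin below 0.06 m and value of joint flap below 0.06 rad and linear speed of headlamp below 0.02 m/s); the robot touches nothing.
It fails at once if the flap touches the headlamp (more than 0.3 N) (contact force between headlamp and flap above 0.3 N).
It fails at once if the headlamp is lifted more than 12 mm off the chute (z of headlamp in the frame of bin above 0.092 m).
It fails at once if the headlamp is pinched or shoved hard (fingers on it with more than 15 N) (contact force between the fingers and headlamp above 15 N).
It fails at once if another thing on the shelf is moved more than 20 mm (distance of any of ice_screw, carabiners, trowel, tape_roll, flask, balm_tin from where it was at the start of the episode above 0.02 m).
It also fails if it takes over 38 s, if anything falls off the work surface, if the arm or the gripper's body presses on something with over 40 N, if the wrist force passes 120 N, or if a joint passes its speed limit or range.

## Working session

There is one attempt and no reset: what is moved stays moved. The work goes in short steps, Python scripts to look and compute and a tool call to move; the robot and the scene stay as the last step left them, time stands still between calls to the robot, and variables do not carry over. Pictures are saved under pics/ and viewed, and the job is handed in when it is done.

Besides the shell and the picture viewer there is one more tool, called after "Emit:" as name(argument=value, ...), one argument or row to a line, values as JSON. send_rows: Moves the arm, as the interface text tells. Its arguments: {"type":"object","properties":{"deltas":{"type":"string"}},"required":["deltas"]}

```bash
mkdir -p pics; ls; python3 - <<'E'
from bench import bot
import cv2,numpy as np
for n in ("scene","top"):
    f=bot.grab_frame(n); cv2.imwrite(f"pics/{n}0.png",f["image"][:,:,::-1]); print(n,f["camera_matrix"],f["T"].round(4))
    np.savez(f"{n}0.npz",**f)
s=bot.observe(); print(s)
E
```

```text
pics
scene [[449.55905239   0.         272.51611561]
 [  0.         449.55905239 208.08388024]
 [  0.           0.           1.        ]] [[ 0.8882  0.278  -0.3658  1.1358]
 [ 0.4592 -0.5097  0.7275 -1.0862]
 [ 0.0158 -0.8142 -0.5804  0.958 ]
 [ 0.      0.      0.      1.    ]]
top [[475.38651153   0.         281.15069834]
 [  0.         475.38651153 206.3555613 ]
 [  0.           0.           1.        ]] [[-0.0187 -0.9934  0.113   0.4421]
 [-0.9998  0.0197  0.0084 -0.0265]
 [-0.0106 -0.1128 -0.9936  1.2969]
 [ 0.      0.      0.      1.    ]]
{'t': 0.1, 'joint_positions': array([ 1.11018895,  0.62927127,  0.03844052,  1.51825676, -0.02699073,
        0.99632302, -0.0199805 ]), 'qd': array([ 0.00164042, -0.00188752,  0.00152479, -0.00198639,  0.00040947,
        0.00258554, -0.00157705]), 'tau': array([ 3.23005806e-03, -5.64522994e+01,  1.23060130e+00, -1.93970954e+01,
        1.13726850e-02,  5.43979229e-03,  1.99390136e-06]), 'ee_pos': array([ 0.24982081, -0.5994636 ,  0.23047315]), 'tool_rot': array([ 9.80575942e-01,  1.96137870e-01, -1.82323266e-04, -8.50956439e-04]), 'force': array([-0.63620515,  0.3838741 ,  0.12044669]), 'moment': array([ 0.02317971, -0.02775966, -0.00885832]), 'gripper_width': 1.0055968950120697}
```

View pics/scene0.png

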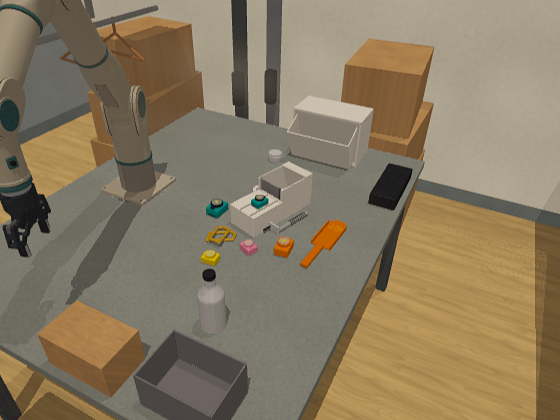

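View pics/top0.png

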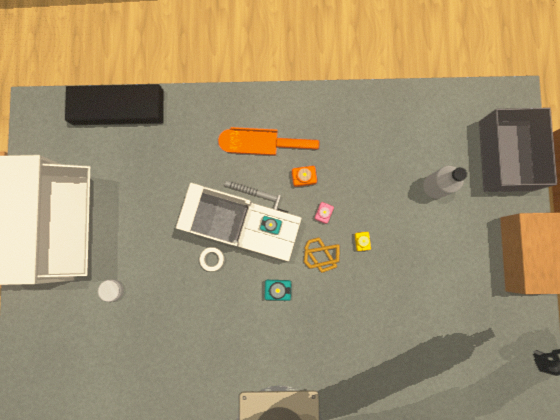

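```bash
python3 - <<'E'
import cv2,numpy as np
a=cv2.imread("pics/top0.png"); c=a[170:280,165:315]; cv2.imwrite("pics/topz.png",cv2.resize(c,None,fx=5,fy=5,interpolation=cv2.INTER_CUBIC))
a=cv2.imread("pics/scene0.png"); c=a[150:250,220:330]; cv2.imwrite("pics/scz.png",cv2.resize(c,None,fx=6,fy=6,interpolation=cv2.INTER_CUBIC))
E
```

```text
(no output)
```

View pics/topz.png

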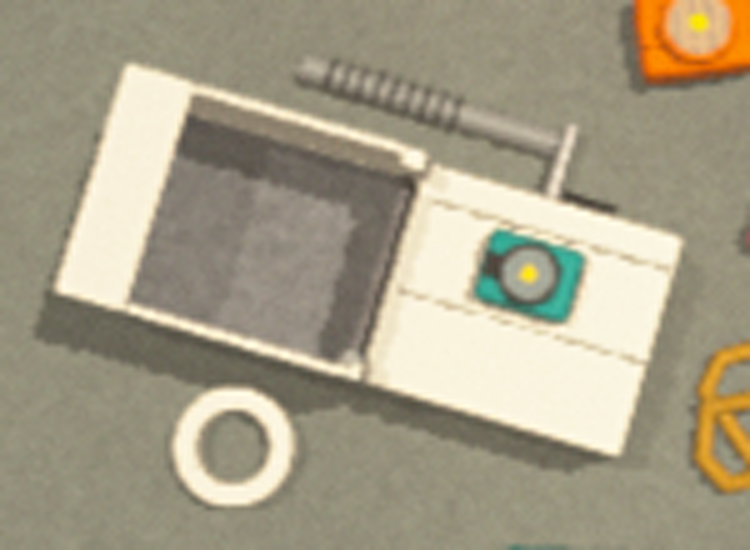

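View pics/scz.png

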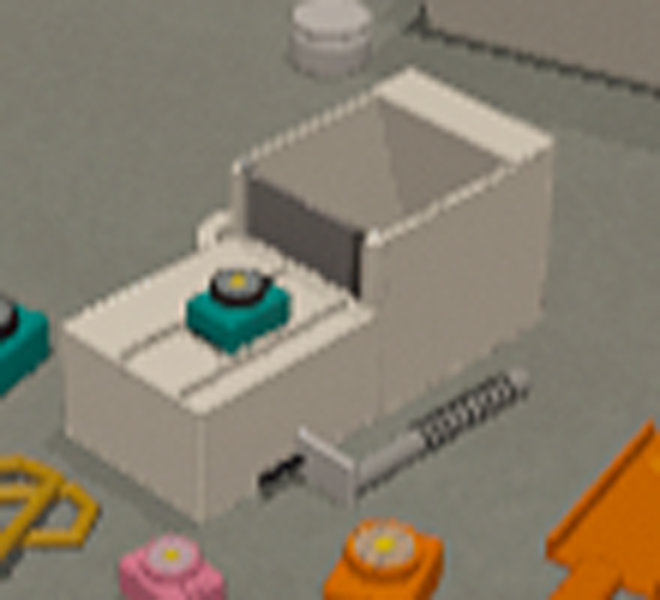

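```bash
cat > h.py <<'E'
import numpy as np,cv2
from scipy.optimize import least_squares
from scipy.spatial.transform import Rotation as R
def cam(n):
    f=np.load(f"{n}0.npz"); return f["camera_matrix"],f["T"]
def proj(n,P):
    K,T=cam(n); P=np.atleast_2d(P); c=(P-T[:3,3])@T[:3,:3]; p=c@K.T; return p[:,:2]/p[:,2:]
def ray(n,uv,z):
    K,T=cam(n); d=T[:3,:3]@np.linalg.solve(K,[uv[0],uv[1],1]); return T[:3,3]+d*(z-T[2,3])/d[2]
def b2w(p,B):
    p=np.atleast_2d(p); c,s=np.cos(p0:=B[2]),np.sin(B[2])
    return np.c_[B[0]+c*p[:,0]-s*p[:,1],B[1]+s*p[:,0]+c*p[:,1],p[:,2]]
def w2b(p,B):
    p=np.atleast_2d(p); c,s=np.cos(B[2]),np.sin(B[2]); d=p[:,:2]-np.array(B[:2])
    return np.c_[c*d[:,0]+s*d[:,1],-s*d[:,0]+c*d[:,1],p[:,2]]
E
cat > fit.py <<'E'
from h import *
t=lambda x,y:((x+.5)/5-.5+165,(y+.5)/5-.5+170)
s=lambda x,y:((x+.5)/6-.5+220,(y+.5)/6-.5+150)
D=[("top",t(622,457),(-140,77,80)),("top",t(682,238),(-140,-41,80)),("top",t(130,63),(150,-41,128)),("top",t(57,292),(150,77,128)),
("scene",s(65,325),(-140,77,80)),("scene",s(205,412),(-140,-41,80)),("scene",s(410,70),(150,77,128)),("scene",s(552,137),(150,-41,128)),("scene",s(200,522),(-140,-41,0))]
def res(B,D):
    return np.concatenate([(proj(n,b2w(np.array(p)/1000,B))[0]-uv) for n,uv,p in D])
for sel in (D,D[:4],D[4:]):
    r=least_squares(res,[.45,0,1.3],args=(sel,)); print(r.x.round(4),np.degrees(r.x[2]).round(2),r.fun.round(1))
B=least_squares(res,[.45,0,1.3],args=(D,)).x; np.save("B.npy",B)
for n in("top","scene"):
    a=cv2.imread(f"pics/{n}0.png"); h=cv2.cvtColor(a,cv2.COLOR_BGR2HSV)
    m=cv2.inRange(h,(80,120,60),(100,255,255)); k,l,st,c=cv2.connectedComponentsWithStats(m)
    for i in range(1,k):
        if st[i,4]>40:
            cn=max(cv2.findContours((l==i).astype('uint8'),0,2)[0],key=cv2.contourArea); rr=cv2.minAreaRect(cn)
            w=ray(n,rr[0],.098); box=[ray(n,q,.104) for q in cv2.boxPoints(rr)]
            print(n,st[i],rr, w.round(4),w2b(w,B)[0].round(4), w2b(np.array(box),B).round(4).tolist())
print("hinge",b2w([0,.065,.08],B),"lane",b2w([-.07,0,.08],B))
E
python3 fit.py
```

```text
[0.5555 0.0787 1.2696] 72.74 [-0.5 -0.1  0.2 -0.7 -0.7  0.4 -0.4 -0.  -1.2 -0.3 -0.7  0.1 -0.1  0.6
  0.4  1.3  0.3  0.9]
[0.5552 0.0777 1.2655] 72.51 [-0.4  0.2  0.6 -0.3 -0.2  0.3 -0.  -0.2]
[0.5546 0.082  1.2785] 73.25 [-0.8 -0.6 -0.1 -0.4 -0.3  0.1  0.3  0.6  0.9  0.3]
top [270 220  11  14  61] ((276.0547790527344, 226.47943115234375), (7.282931327819824, 13.407215118408203), 24.443954467773438) [ 0.5275 -0.0026  0.098 ] [-0.0859  0.0026  0.098 ] [[-0.0747, 0.0184, 0.104], [-0.0794, -0.015, 0.104], [-0.0976, -0.0124, 0.104], [-0.0928, 0.021, 0.104]]
top [265 280  26  20 246] ((277.5, 289.5), (19.0, 25.0), 90.0) [ 0.3703 -0.0034  0.098 ] [-0.1333  0.1525  0.098 ] [[-0.097, 0.1384, 0.104], [-0.1566, 0.1211, 0.104], [-0.1694, 0.1657, 0.104], [-0.1101, 0.183, 0.104]]
scene [251 198  17  11 108] ((259.1516418457031, 203.1680450439453), (9.415717124938965, 16.3869686126709), 84.80557250976562) [ 0.5414 -0.0044  0.098 ] [-0.0835 -0.0112  0.098 ] [[-0.0941, 0.0194, 0.104], [-0.0484, -0.0125, 0.104], [-0.085, -0.0533, 0.104], [-0.1291, -0.0221, 0.104]]
scene [206 201  22  17 195] ((216.9412078857422, 209.7647247314453), (14.55213737487793, 22.79834747314453), 75.96376037597656) [ 0.4385 -0.1035  0.098 ] [-0.2087  0.0577  0.098 ] [[-0.2285, 0.0989, 0.104], [-0.1555, 0.0729, 0.104], [-0.1995, 0.0042, 0.104], [-0.2687, 0.0304, 0.104]]
hinge [[0.49341023 0.09794427 0.08      ]] lane [[0.53471994 0.01181351 0.08      ]]
```

```bash
cat > plan.py <<'E'
from h import *
from bench import bot
B=np.load("B.npy")
def show(mid,ang):
    s=bot.observe(); r=R.from_quat(s["tool_rot"]); M=r.as_matrix()
    tgt=b2w(mid,B)[0]; d=M.T@(tgt-s["ee_pos"])
    # desired: z down, y at world yaw B+ang-180
    y=-np.array([np.cos(B[2]+ang),np.sin(B[2]+ang),0]); z=np.array([0,0,-1.]); X=np.cross(y,z)
    T=np.c_[X,y,z]; rv=np.degrees((r.inv()*R.from_matrix(T)).as_rotvec())
    print("t",s["t"].round(2),"tcp bin",w2b(s["ee_pos"],B)[0].round(4),"target w",tgt.round(4)); print("tool shift",d.round(4),"turn",rv.round(2),"F",s["force"].round(2),"g",s["gripper_width"])
    yv=-M[:,1]; uu=w2b(s["ee_pos"]+yv*.04975,B)[0],w2b(s["ee_pos"]-yv*.04975,B)[0]; print("A",uu[0].round(4),"B",uu[1].round(4))
    print("bin x axis in tool",(M.T@np.array([np.cos(B[2]),np.sin(B[2]),0])).round(3),"bin y in tool",(M.T@np.array([-np.sin(B[2]),np.cos(B[2]),0])).round(3))
E
python3 - <<'E'
from plan import *
t=lambda x,y:((x+.5)/5-.5+165,(y+.5)/5-.5+170)
for q in [(490,230),(586,248),(570,325),(475,297)]: print(w2b(ray("top",t(*q),.104),B).round(4))
print("lens",w2b(ray("top",t(529,273),.112),B).round(4))
s=lambda x,y:((x+.5)/6-.5+220,(y+.5)/6-.5+150)
print("lens sc",w2b(ray("scene",s(238,283),.112),B).round(4))
# rails, posts check
for q in [(430,202),(670,270),(400,290),(645,360)]: print("rail",w2b(ray("top",t(*q),.088),B).round(4))
for nm,uv in [("flask base",(436,187)),("screw",(254,190)),("carab",(322,255))]: print(nm,ray("top",uv,0).round(3))
show([-.083,.0235,.2],np.radians(25.6))
E
```

```text
[[-0.0458 -0.0139  0.104 ]]
[[-0.0949 -0.0186  0.104 ]]
[[-0.098   0.0208  0.104 ]]
[[-0.0482  0.0206  0.104 ]]
lens [[-0.0713  0.002   0.112 ]]
lens sc [[-0.071   0.0012  0.112 ]]
rail [[-0.0111 -0.0204  0.088 ]]
rail [[-0.1386 -0.021   0.088 ]]
rail [[-0.0092  0.0271  0.088 ]]
rail [[-0.139   0.0265  0.088 ]]
flask base [ 0.635 -0.442  0.   ]
screw [0.636 0.058 0.   ]
carab [ 0.455 -0.124  0.   ]Traceback (most recent call last):
  File "<stdin>", line 10, in <module>
  File "plan.py", line 10, in show
    print("t",s["t"].round(2),"tcp bin",w2b(s["ee_pos"],B)[0].round(4),"target w",tgt.round(4)); print("tool shift",d.round(4),"turn",rv.round(2),"F",s["force"].round(2),"g",s["gripper_width"])
              ^^^^^^^^^^^^
AttributeError: 'float' object has no attribute 'round'
```

```bash
sed -i 's/s\["t"\].round(2)/round(s["t"],2)/' plan.py; python3 -c "
from plan import *
show([-.083,.0235,.24],np.radians(25.6))"
```

```text
t 0.1 tcp bin [-0.7383  0.0907  0.2305] target w [0.5084 0.0064 0.24  ]
tool shift [ 0.4717 -0.4598 -0.0087] turn [-1.000e-01  1.000e-02  1.428e+01] F [-0.64  0.38  0.12] g 1.0055968950120697
A [-0.7001  0.1226  0.2306] B [-0.7765  0.0589  0.2304]
bin x axis in tool [ 0.641 -0.767  0.001] bin y in tool [-0.767 -0.641  0.001]
```

Emit:
send_rows(
  deltas="0 0 -0.01 0 0 7 1; 0 0 -0.01 0 0 7 1",
)

```text
t: 0.35
ee_pos: [0.2492, -0.5983, 0.2488]
tool_rot: [0.997, 0.072, -0.001, -0.003]
force: [-0.6, -0.2, 0.5]
gripper_width: 1.001
```

```bash
python3 -c "
from plan import *
show([-.083,.0235,.24],np.radians(25.6))"
```

```text
t 0.35 tcp bin [-0.7373  0.0917  0.2488] target w [0.5084 0.0064 0.24  ]
tool shift [ 0.3429 -0.5614  0.0118] turn [-0.35  0.07 -0.14] F [-0.62 -0.23  0.46] g 1.0005544063965366
A [-0.6924  0.1131  0.2491] B [-0.7822  0.0704  0.2485]
bin x axis in tool [ 0.43  -0.903  0.005] bin y in tool [-0.903 -0.43   0.004]
```

Emit:
send_rows(
  deltas="0.026 -0.043 0 0 0 0 1; 0.026 -0.043 0 0 0 0 1; 0.026 -0.043 0 0 0 0 1; 0.026 -0.043 0 0 0 0 1; 0.026 -0.043 0 0 0 0 1",
)

```text
t: 0.98
ee_pos: [0.3475, -0.3641, 0.2478]
tool_rot: [0.998, 0.067, -0.002, -0.002]
force: [0.5, -0.1, 0.1]
gripper_width: 1.0
```

Emit:
send_rows(
  deltas="0.026 -0.043 0 0 0 0 1; 0.026 -0.043 0 0 0 0 1; 0.026 -0.043 0 0 0 0 1; 0.026 -0.043 0 0 0 0 1; 0 0 0 0 0 0 1",
)

```text
t: 1.6
ee_pos: [0.4305, -0.1686, 0.2476]
tool_rot: [0.997, 0.071, -0.002, -0.004]
force: [-0.5, -0.9, -0.1]
gripper_width: 0.999
```

```bash
python3 -c "
from plan import *
show([-.083,.0235,.24],np.radians(25.6))"
```

```text
t 1.6 tcp bin [-0.2732  0.046   0.2476] target w [0.5084 0.0064 0.24  ]
tool shift [ 0.1019 -0.1621  0.0085] turn [-0.44  0.21 -0.2 ] F [-0.51 -0.9  -0.06] g 0.9989027054816016
A [-0.2282  0.0673  0.248 ] B [-0.3181  0.0247  0.2472]
bin x axis in tool [ 0.429 -0.903  0.005] bin y in tool [-0.903 -0.429  0.007]
```

Emit:
send_rows(
  deltas="0.026 -0.043 0 0 0 0 1; 0.026 -0.043 0 0 0 0 1; 0.026 -0.043 0 0 0 0 1; 0.01 -0.015 0 0 0 0 1; 0 0 0 -0.4 0.2 0 1",
)

```text
t: 2.22
ee_pos: [0.4983, -0.0155, 0.2471]
tool_rot: [0.998, 0.067, -0.001, 0.002]
force: [-0.2, -0.9, 0.5]
gripper_width: 1.0
```

```bash
python3 -c "
from plan import *
show([-.083,.0235,.24],np.radians(25.6))"
```

```text
t 2.23 tcp bin [-0.1068  0.0266  0.2471] target w [0.5084 0.0064 0.24  ]
tool shift [ 0.0129 -0.0203  0.0071] turn [ 0.18  0.15 -0.67] F [-0.17 -0.92  0.52] g 0.9995373120563592
A [-0.0617  0.0476  0.247 ] B [-0.152   0.0057  0.2473]
bin x axis in tool [ 0.421 -0.907 -0.004] bin y in tool [-0.907 -0.421  0.001]
```

Emit:
send_rows(
  deltas="0.013 -0.021 0 0 0 0 1; 0 0 0 0 0 0 1",
)

```text
t: 2.48
ee_pos: [0.5072, 0.0027, 0.2468]
tool_rot: [0.998, 0.064, -0.002, 0.003]
force: [-0.5, 0.1, 0.0]
gripper_width: 1.002
```

```bash
python3 -c "
from plan import *
show([-.083,.0235,.076],np.radians(25.6))
f=bot.grab_frame('scene'); cv2.imwrite('pics/s1.png',cv2.resize(f['image'][120:250,190:350,::-1],None,fx=4.5,fy=4.5))"
```

```text
t 2.48 tcp bin [-0.0869  0.0236  0.2468] target w [0.5084 0.0064 0.076 ]
tool shift [ 0.0025 -0.0046  0.1707] turn [ 0.35  0.27 -0.99] F [-0.54  0.06  0.02] g 1.0023545229947957
A [-0.0417  0.0443  0.2464] B [-0.1322  0.0029  0.2471]
bin x axis in tool [ 0.416 -0.909 -0.007] bin y in tool [-0.909 -0.416  0.002]
```

View pics/s1.png

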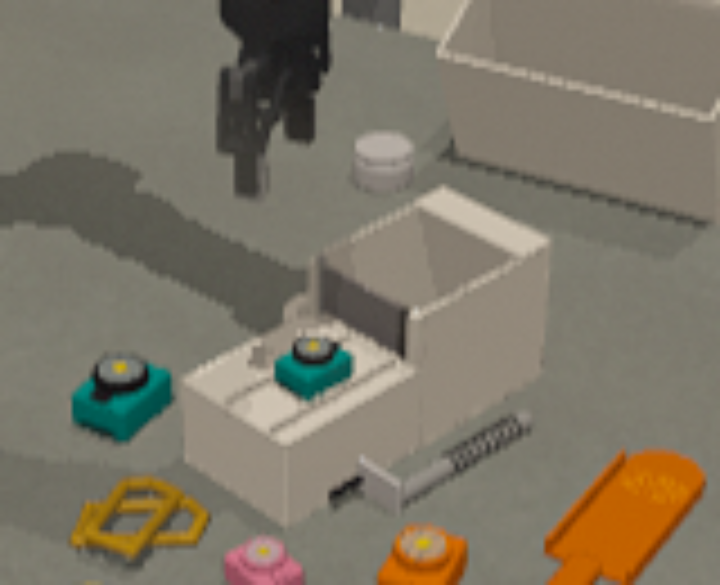

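```bash
python3 -c "
from plan import *
for x in (-.0417,.0443,.26),(-.1322,.0029,.26): print((proj('scene',b2w(x,B))[0]-[190,120])*4.5)"
```

```text
[299.12813176 136.35909328]
[245.55096853 200.46133425]
```

Emit:
send_rows(
  deltas="0 -0.001 0.025 0 0 -0.5 1; 0.001 -0.001 0.03 0 0 -0.5 1; 0 0 0.03 0.3 0.2 0 1; 0 0 0.02 0 0 0 1; 0 0 0 0 0 0 1",
)

```text
t: 3.15
ee_pos: [0.5035, -0.0116, 0.14]
tool_rot: [0.998, 0.064, -0.002, 0.005]
force: [0.1, -0.4, 0.2]
gripper_width: 0.996
```

```bash
python3 -c "
from plan import *
show([-.085,.0235,.076],np.radians(25.6))
f=bot.grab_frame('scene'); cv2.imwrite('pics/s2.png',cv2.resize(f['image'][120:250,190:350,::-1],None,fx=4.5,fy=4.5))
f=bot.grab_frame('top'); cv2.imwrite('pics/t2.png',cv2.resize(f['image'][170:280,165:315,::-1],None,fx=5,fy=5))"
```

```text
t 3.15 tcp bin [-0.1016  0.0229  0.14  ] target w [0.5078 0.0045 0.076 ]
tool shift [ 0.0067 -0.0159  0.0638] turn [ 0.53  0.26 -0.97] F [ 0.13 -0.35  0.22] g 0.9964659088458823
A [-0.0564  0.0436  0.1395] B [-0.1468  0.0022  0.1404]
bin x axis in tool [ 0.417 -0.909 -0.01 ] bin y in tool [-0.909 -0.417  0.   ]
```

View pics/s2.png

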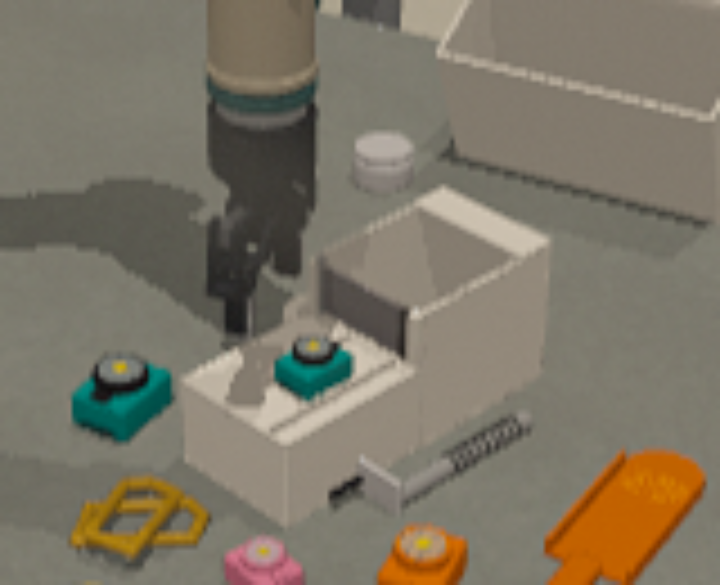

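View pics/t2.png

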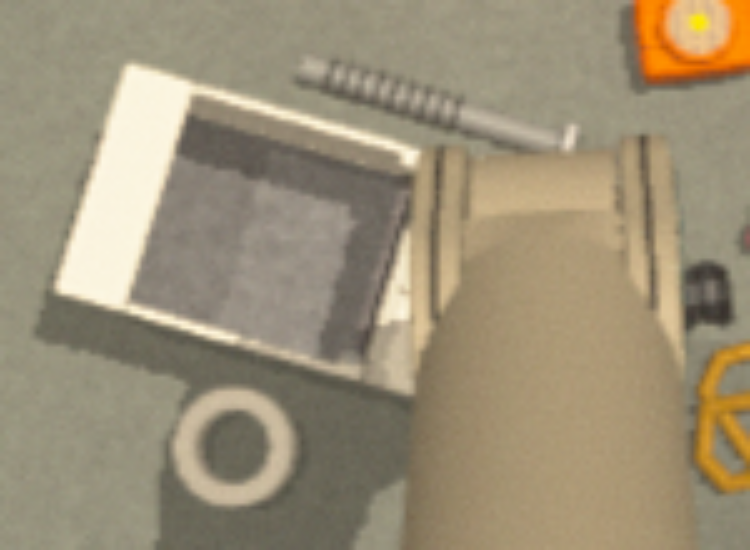

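Emit:
send_rows(
  deltas="0.008 -0.018 0 0.5 0.3 -0.9 1; 0.001 -0.002 0.02 0 0 0 1; 0.001 -0.002 0.02 0 0 0 1; 0 0 0 0 0 0 1",
)

```text
t: 3.75
ee_pos: [0.5171, 0.0167, 0.1048]
tool_rot: [0.997, 0.074, 0.008, -0.001]
force: [-0.6, -0.4, -0.9]
gripper_width: 1.003
```

```bash
python3 -c "
from plan import *
show([-.085,.0235,.076],np.radians(25.6))"
```

```text
t 3.75 tcp bin [-0.0705  0.0183  0.1048] target w [0.5078 0.0045 0.076 ]
tool shift [-0.0114  0.0108  0.0286] turn [-0.08 -0.88  0.19] F [-0.56 -0.37 -0.86] g 1.0025432187251846
A [-0.0257  0.0399  0.1049] B [-0.1153 -0.0034  0.1047]
bin x axis in tool [ 0.435 -0.9    0.008] bin y in tool [-0.9   -0.435 -0.013]
```

Emit:
send_rows(
  deltas="-0.011 0.011 0 0 0 0 1; 0 0 0 0 -0.8 0 1; 0 0 0 0 0 0 1",
)

```text
t: 4.12
ee_pos: [0.5088, 0.0038, 0.1071]
tool_rot: [0.997, 0.075, 0.002, -0.001]
force: [0.2, -1.7, 0.1]
gripper_width: 1.003
```

```bash
python3 -c "
from plan import *
show([-.085,.0235,.076],np.radians(25.6))"
```

```text
t 4.12 tcp bin [-0.0854  0.0223  0.1071] target w [0.5078 0.0045 0.076 ]
tool shift [-0.001  -0.0008  0.0311] turn [-0.06 -0.27  0.22] F [ 0.15 -1.72  0.14] g 1.0034874671569705
A [-0.0406  0.044   0.1072] B [-0.1302  0.0007  0.1071]
bin x axis in tool [ 0.436 -0.9    0.003] bin y in tool [-0.9   -0.436 -0.004]
```

Emit:
send_rows(
  deltas="-0.001 0 0.01 0 0 0 1; 0 0 0.01 0 0 0 1; 0 0 0.01 0 0 0 1; 0 0 0 0 0 0 1; 0 0 0 0 0 0 1",
)

```text
t: 4.75
ee_pos: [0.5078, 0.0038, 0.0746]
tool_rot: [0.997, 0.075, 0.002, -0.001]
force: [-0.0, 0.5, -0.2]
gripper_width: 1.0
```

```bash
python3 -c "
from plan import *
show([-.085,.0235,.076],np.radians(25.6))
f=bot.grab_frame('scene'); cv2.imwrite('pics/s3.png',cv2.resize(f['image'][120:250,190:350,::-1],None,fx=4.5,fy=4.5))"
```

```text
t 4.75 tcp bin [-0.0856  0.0233  0.0746] target w [0.5078 0.0045 0.076 ]
tool shift [ 0.0001 -0.0006 -0.0014] turn [-0.07 -0.23  0.22] F [-0.01  0.51 -0.22] g 1.0002075699080766
A [-0.0408  0.045   0.0747] B [-0.1304  0.0016  0.0746]
bin x axis in tool [ 0.436 -0.9    0.003] bin y in tool [-0.9   -0.436 -0.003]
```

View pics/s3.png

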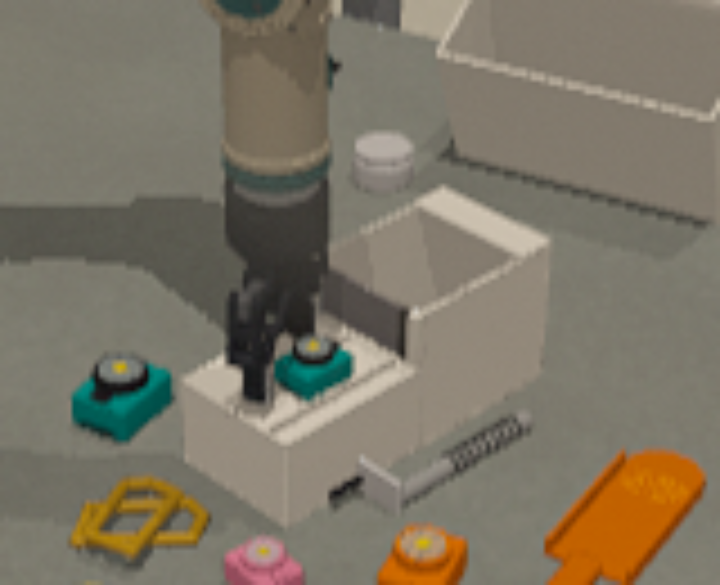

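Emit:
send_rows(
  deltas="0.0022 -0.0045 0 0 0 0 1; 0.0022 -0.0045 0 0 0 0 1; 0.0022 -0.0045 0 0 0 0 1; 0.0022 -0.0045 0 0 0 0 1; 0.0022 -0.0045 0 0 0 0 1",
)

```text
t: 5.42
ee_pos: [0.5165, 0.0295, 0.0756]
tool_rot: [0.997, 0.075, 0.003, -0.001]
force: [0.9, -0.6, -0.5]
gripper_width: 1.003
```

```bash
python3 -c "
from plan import *
show([-.06,.0235,.076],np.radians(25.6))"
```

```text
t 5.42 tcp bin [-0.0585  0.0227  0.0756] target w [0.5152 0.0283 0.076 ]
tool shift [-0.0014  0.001  -0.0004] turn [-0.08 -0.33  0.24] F [ 0.91 -0.59 -0.54] g 1.0029940198106684
A [-0.0137  0.0444  0.0756] B [-0.1033  0.001   0.0755]
bin x axis in tool [ 0.436 -0.9    0.004] bin y in tool [-0.9   -0.436 -0.005]
```

Emit:
send_rows(
  deltas="0.0019 -0.0045 0 0 0 0 1; 0.0019 -0.0045 0 0 0 0 1; 0.0019 -0.0045 0 0 0 0 1; 0.0019 -0.0045 0 0 0 0 1",
)

```text
t: 5.92
ee_pos: [0.5194, 0.0462, 0.0755]
tool_rot: [0.997, 0.074, 0.0, 0.001]
force: [-2.4, -7.3, 1.8]
gripper_width: 1.004
```

```bash
python3 -c "
from plan import *
show([-.04,.0235,.076],np.radians(25.6))
f=bot.grab_frame('scene'); cv2.imwrite('pics/s4.png',cv2.resize(f['image'][120:250,190:350,::-1],None,fx=4.5,fy=4.5))
f=bot.grab_frame('top'); cv2.imwrite('pics/t4.png',cv2.resize(f['image'][170:280,165:315,::-1],None,fx=5,fy=5))"
```

```text
t 5.92 tcp bin [-0.0417  0.0248  0.0755] target w [0.5212 0.0474 0.076 ]
tool shift [ 0.0019 -0.0009 -0.0005] turn [ 0.13 -0.04  0.17] F [-2.4 -7.3  1.8] g 1.0041380785847611
A [0.0031 0.0465 0.0753] B [-0.0865  0.0032  0.0756]
bin x axis in tool [ 0.435 -0.901 -0.002] bin y in tool [-0.901 -0.435 -0.002]
```

View pics/s4.png

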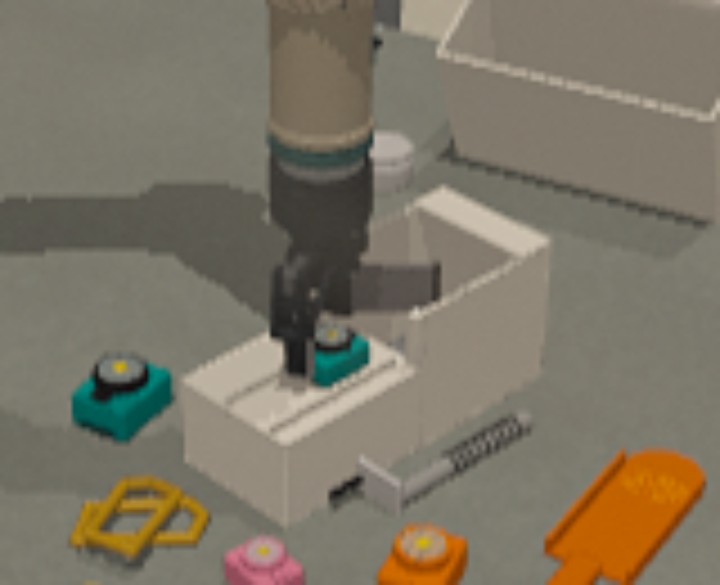

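View pics/t4.png

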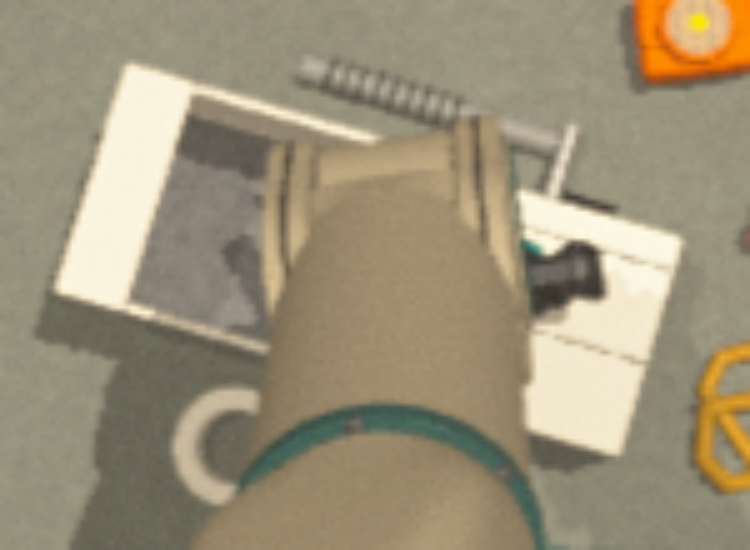

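```bash
python3 -c "
from plan import *
for i in range(3):
  show([-.04,.0235,.076],np.radians(25.6)); f=bot.grab_frame('scene')
im=f['image'][185:215,240:285,::-1]; cv2.imwrite('pics/s5.png',cv2.resize(im,None,fx=16,fy=16,interpolation=2))
print(bot.observe()['moment'])"
```

```text
t 6.03 tcp bin [-0.0411  0.0247  0.0755] target w [0.5212 0.0474 0.076 ]
tool shift [ 0.0016 -0.0005 -0.0005] turn [ 0.11 -0.08  0.19] F [-2.04 -4.94  1.37] g 1.0005207362972817
A [0.0037 0.0463 0.0754] B [-0.0859  0.003   0.0755]
bin x axis in tool [ 0.435 -0.9   -0.001] bin y in tool [-0.9   -0.435 -0.002]
t 6.08 tcp bin [-0.0413  0.0246  0.0755] target w [0.5212 0.0474 0.076 ]
tool shift [ 0.0015 -0.0007 -0.0005] turn [ 0.11 -0.09  0.18] F [-1.83 -5.67  2.09] g 0.9991964138531326
A [0.0035 0.0462 0.0754] B [-0.0861  0.003   0.0755]
bin x axis in tool [ 0.435 -0.9   -0.001] bin y in tool [-0.9   -0.435 -0.002]
t 6.12 tcp bin [-0.0414  0.0246  0.0755] target w [0.5212 0.0474 0.076 ]
tool shift [ 0.0015 -0.0008 -0.0005] turn [ 0.11 -0.09  0.17] F [-2.32 -5.76  1.65] g 1.0011375643823908
A [0.0034 0.0462 0.0754] B [-0.0862  0.0029  0.0756]
bin x axis in tool [ 0.435 -0.901 -0.001] bin y in tool [-0.901 -0.435 -0.002]
[-0.79825767  0.35738539  0.10870443]
```

View pics/s5.png

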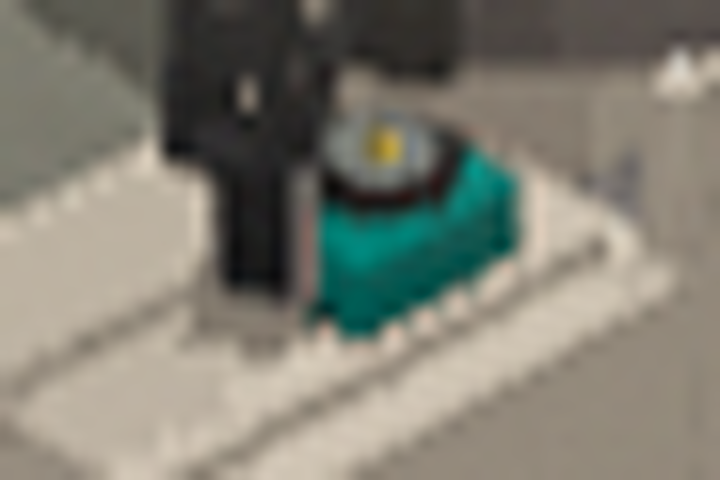

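Emit:
send_rows(
  deltas="0.003 -0.005 0 0 0 0 1; 0.003 -0.005 0 0 0 0 1; 0.003 -0.005 0 0 0 0 1; 0.0025 -0.005 0 0 0 0 1",
)

```text
t: 6.68
ee_pos: [0.527, 0.0622, 0.0755]
tool_rot: [0.997, 0.072, -0.001, 0.004]
force: [-0.4, -4.5, 1.8]
gripper_width: 0.995
```

```bash
python3 -c "
from plan import *
show([-.02,.0235,.076],np.radians(25.6));print(bot.observe()['moment'])
f=bot.grab_frame('scene'); cv2.imwrite('pics/s6.png',cv2.resize(f['image'][150:220,220:310,::-1],None,fx=8,fy=8,interpolation=2))"
```

```text
t 6.67 tcp bin [-0.0242  0.0223  0.0755] target w [0.5271 0.0665 0.076 ]
tool shift [ 0.0007 -0.0043 -0.0005] turn [ 0.48  0.15 -0.14] F [-0.39 -4.5   1.79] g 0.995458170721973
A [0.0207 0.0437 0.0751] B [-0.0691  0.0009  0.076 ]
bin x axis in tool [ 0.43  -0.903 -0.009] bin y in tool [-0.903 -0.43  -0.001]
[-0.58599017  0.10429095  0.07439689]
```

View pics/s6.png

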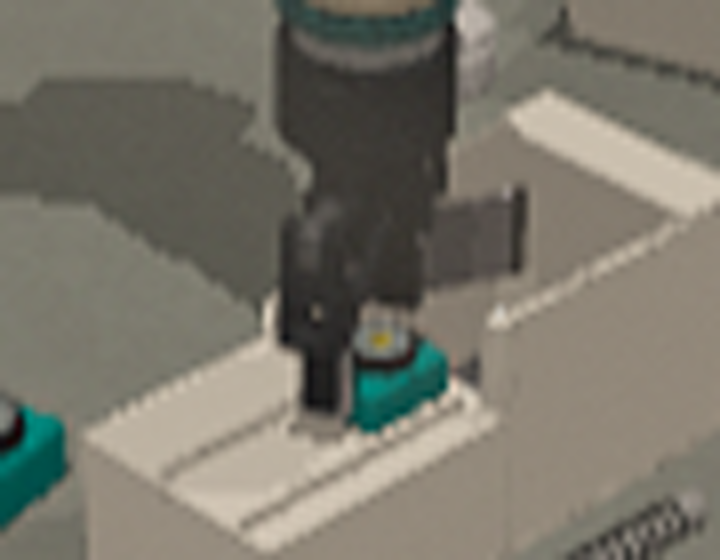

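Emit:
send_rows(
  deltas="0.0025 -0.006 0 0.2 0 0 1; 0.0025 -0.006 0 0.2 0 0 1; 0.0025 -0.006 0 0 0 0 1; 0.0025 -0.006 0 0 0 0 1",
)

```text
t: 7.22
ee_pos: [0.5359, 0.0903, 0.0758]
tool_rot: [0.997, 0.072, 0.001, -0.0]
force: [0.9, -2.3, 0.6]
gripper_width: 1.002
```

```bash
python3 -c "
from plan import *
show([0.01,.0225,.076],np.radians(25.6));print(bot.observe()['moment'])
f=bot.grab_frame('scene'); cv2.imwrite('pics/s7.png',cv2.resize(f['image'][150:220,220:310,::-1],None,fx=8,fy=8,interpolation=2))"
```

```text
t 7.22 tcp bin [0.0053 0.0222 0.0758] target w [0.537  0.0949 0.076 ]
tool shift [ 0.0017 -0.0044 -0.0002] turn [-0.   -0.08 -0.12] F [ 0.91 -2.25  0.57] g 1.0024596227370088
A [0.0502 0.0436 0.0758] B [-0.0396  0.0008  0.0758]
bin x axis in tool [ 0.43  -0.903  0.001] bin y in tool [-0.903 -0.43  -0.001]
[-0.42159164 -0.17474672 -0.04399258]
```

View pics/s7.png

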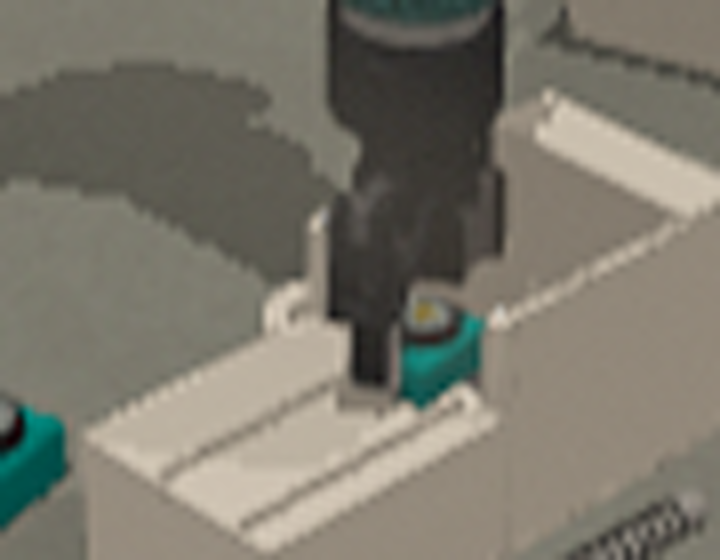

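Emit:
send_rows(
  deltas="0.002 -0.004 0 0 0 0 1; 0.002 -0.004 0 0 0 0 1; 0.002 -0.004 0 0 0 0 1; 0 0 0 0 0 0 1",
)

```text
t: 7.78
ee_pos: [0.5402, 0.1072, 0.0756]
tool_rot: [0.997, 0.073, 0.001, -0.001]
force: [1.4, -0.2, 0.6]
gripper_width: 0.999
```

```bash
python3 -c "
from plan import *
show([0.02,.0225,.076],np.radians(25.6));print(bot.observe()['moment'])
f=bot.grab_frame('scene'); cv2.imwrite('pics/s8.png',cv2.resize(f['image'][150:220,220:310,::-1],None,fx=8,fy=8,interpolation=2))"
```

```text
t 7.78 tcp bin [0.0227 0.023  0.0756] target w [0.5399 0.1044 0.076 ]
tool shift [-0.0007  0.0027 -0.0004] turn [-0.15 -0.09  0.05] F [ 1.43 -0.22  0.55] g 0.9989836280083683
A [0.0676 0.0446 0.0757] B [-0.0221  0.0015  0.0755]
bin x axis in tool [ 0.433 -0.901  0.003] bin y in tool [-0.901 -0.433 -0.   ]
[ 0.05116919 -0.16645189 -0.04303385]
```

View pics/s8.png

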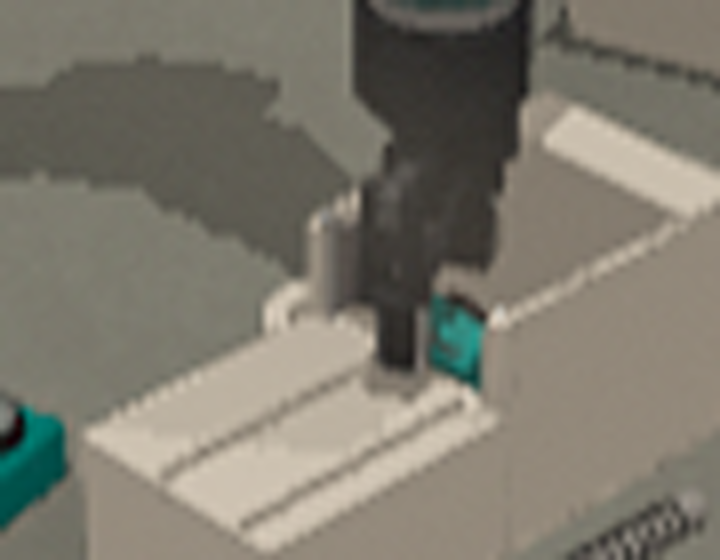

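Emit:
send_rows(
  deltas="0 0 0 0 0 0 1; 0 0 0 0 0 0 1",
)

```text
t: 8.07
ee_pos: [0.5401, 0.1073, 0.0756]
tool_rot: [0.997, 0.073, 0.001, -0.002]
force: [0.3, -0.4, 0.5]
gripper_width: 0.997
```

```bash
python3 -c "
from plan import *
show([0.02,.0225,.076],np.radians(25.6))
f=bot.grab_frame('scene'); cv2.imwrite('pics/s9.png',cv2.resize(f['image'][150:220,220:310,::-1],None,fx=8,fy=8,interpolation=2))
f=bot.grab_frame('top'); cv2.imwrite('pics/t9.png',cv2.resize(f['image'][170:280,165:315,::-1],None,fx=5,fy=5))"
```

```text
t 8.07 tcp bin [0.0228 0.0232 0.0756] target w [0.5399 0.1044 0.076 ]
tool shift [-0.0006  0.0028 -0.0004] turn [-0.17 -0.09  0.04] F [ 0.31 -0.44  0.49] g 0.9973924706111399
A [0.0676 0.0447 0.0757] B [-0.0221  0.0017  0.0754]
bin x axis in tool [ 0.433 -0.902  0.003] bin y in tool [-0.902 -0.433 -0.   ]
```

View pics/s9.png

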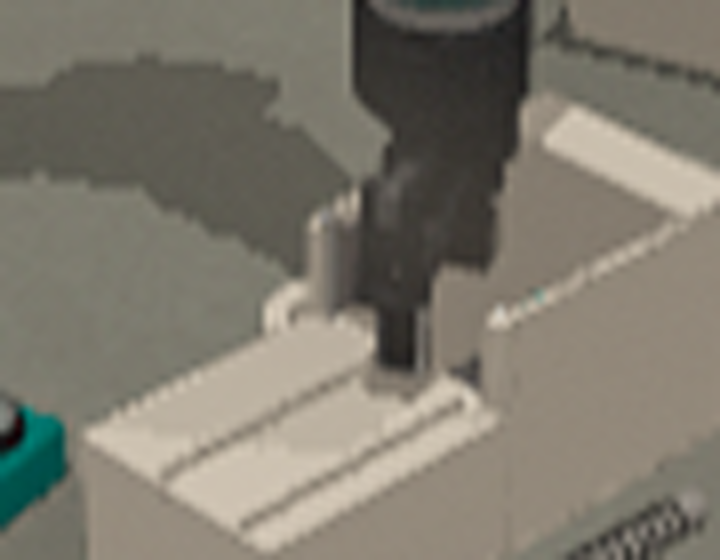

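View pics/t9.png

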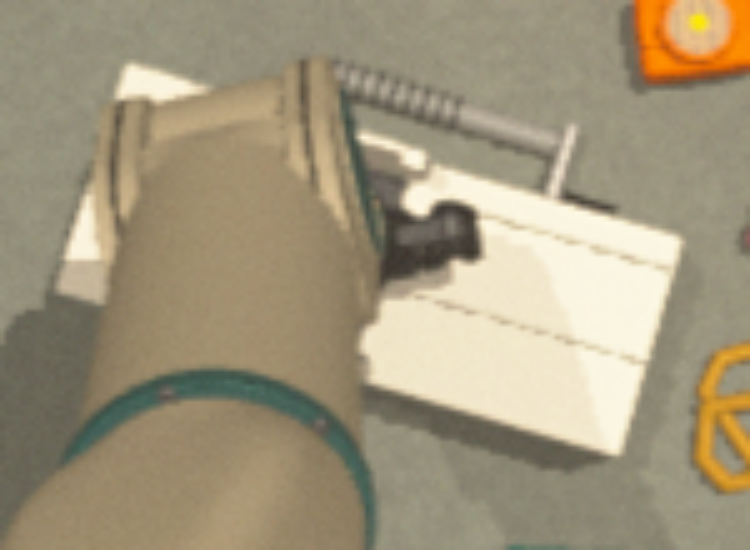

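```bash
python3 -c "
from plan import *
for z in (.128,.1,.07,.05,.03): print(w2b(ray('scene',(287.5,186.9),z),B).round(3))
f=bot.grab_frame('scene'); cv2.imwrite('pics/s10.png',cv2.resize(f['image'][150:220,220:310,::-1],None,fx=8,fy=8,interpolation=2))"
```

```text
[[ 0.023 -0.04   0.128]]
[[ 0.056 -0.011  0.1  ]]
[[0.091 0.02  0.07 ]]
[[0.114 0.041 0.05 ]]
[[0.137 0.062 0.03 ]]
```

View pics/s10.png

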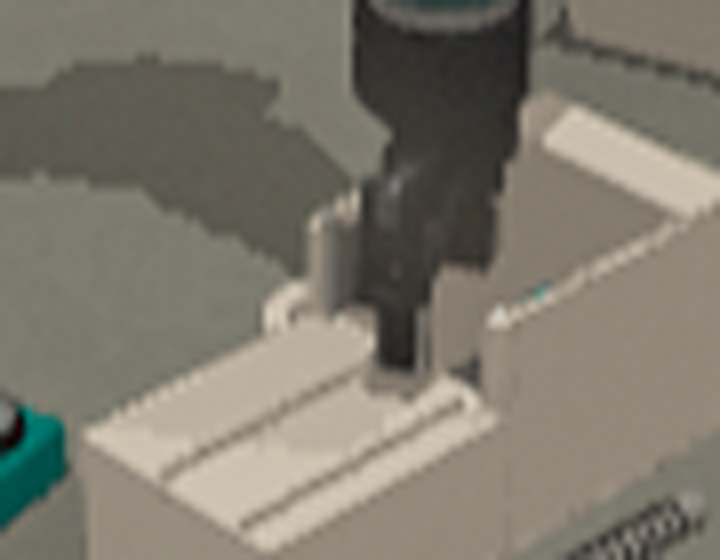

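Emit:
send_rows(
  deltas="0 0 -0.015 0 0 0 1; 0 0 -0.02 0 0 0 1; 0 0 -0.025 0 0 0 1; 0 0 -0.03 0 0 0 1; 0 0 -0.03 0 0 0 1",
)

```text
t: 8.85
ee_pos: [0.5374, 0.1067, 0.2003]
tool_rot: [0.997, 0.073, -0.002, -0.001]
force: [1.3, 0.1, -1.1]
gripper_width: 1.001
```

```bash
python3 -c "
from plan import *
show([-.25,.0225,.25],np.radians(25.6))
f=bot.grab_frame('scene'); cv2.imwrite('pics/s11.png',cv2.resize(f['image'][130:220,220:330,::-1],None,fx=6,fy=6,interpolation=2))"
```

```text
t 8.85 tcp bin [0.0214 0.0256 0.2003] target w [ 0.4598 -0.1534  0.25  ]
tool shift [-0.115   0.2458 -0.05  ] turn [-0.18  0.23  0.07] F [ 1.34  0.06 -1.06] g 1.000869784191051
A [0.0663 0.0472 0.2004] B [-0.0234  0.0041  0.2001]
bin x axis in tool [ 0.433 -0.901  0.001] bin y in tool [-0.901 -0.433  0.005]
```

View pics/s11.png

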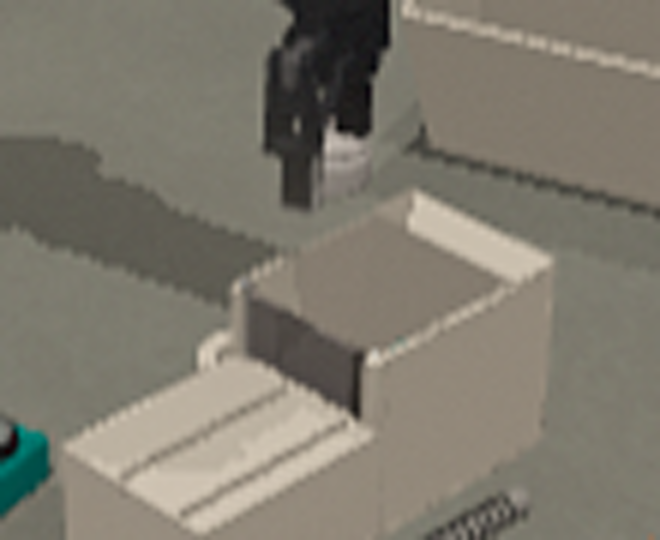

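The flap is shut (grey panel at about (300,345)) and the chute is empty. I'll back the arm off to clear the top view and check the lamp.

Emit:
send_rows(
  deltas="0 0 -0.04 0 0 0 1; -0.02 0.042 -0.01 0 0 0 1; -0.02 0.042 0 0 0 0 1; -0.02 0.042 0 0 0 0 1; -0.02 0.042 0 0 0 0 1",
)

```text
t: 9.52
ee_pos: [0.4847, -0.0703, 0.2601]
tool_rot: [0.997, 0.079, 0.005, -0.003]
force: [0.6, -0.2, -0.8]
gripper_width: 1.0
```

Emit:
send_rows(
  deltas="-0.02 0.042 0 0 0 0 1; -0.02 0.042 0 0 0 0 1; -0.02 0.042 0 0 0 0 1; -0.01 0.02 0 0 0 0 1; 0 0 0 0 0 0 1",
)

```text
t: 10.15
ee_pos: [0.4335, -0.2326, 0.2625]
tool_rot: [0.997, 0.076, 0.006, -0.003]
force: [0.1, -0.1, -0.4]
gripper_width: 1.002
```

```bash
python3 -c "
from plan import *
show([-.25,.0225,.25],np.radians(25.6))
f=bot.grab_frame('top'); a=f['image'][:,:,::-1]; cv2.imwrite('pics/t12f.png',a); cv2.imwrite('pics/t12.png',cv2.resize(a[170:280,165:315],None,fx=5,fy=5,interpolation=2))
b=a[190:245,185:245]; m=cv2.inRange(cv2.cvtColor(np.ascontiguousarray(b),cv2.COLOR_BGR2HSV),(80,100,30),(100,255,255)); p=np.argwhere(m)
print(len(p)); c=p.mean(0)[::-1]+[185,190]; print(c,w2b(ray('top',c,.04),B))"
```

```text
t 10.15 tcp bin [-0.3335  0.0241  0.2625] target w [ 0.4598 -0.1534  0.25  ]
tool shift [ 0.0378 -0.0743  0.0133] turn [-0.29 -0.7   0.37] F [ 0.08 -0.12 -0.44] g 1.0020402135409328
A [-0.2887  0.0459  0.2627] B [-0.3782  0.0023  0.2622]
bin x axis in tool [ 0.438 -0.899  0.01 ] bin y in tool [-0.899 -0.438 -0.009]
119
[208.18487395 214.55462185] [[0.09881435 0.01873978 0.04      ]]
```

View pics/t12.png

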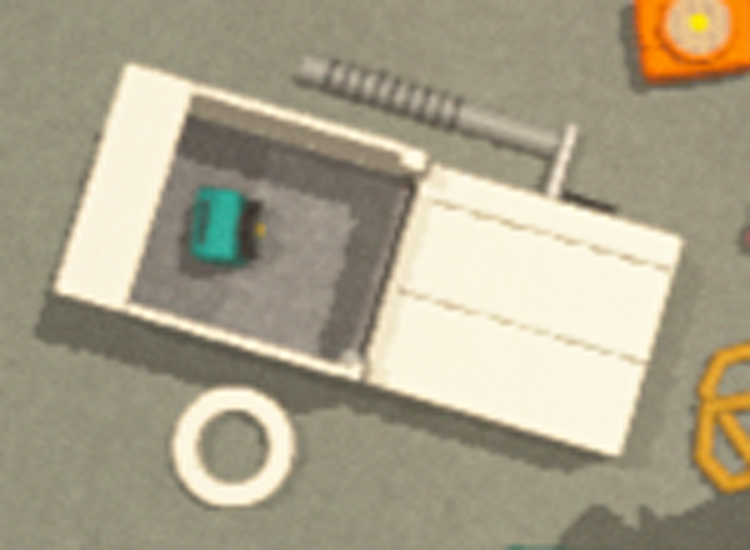

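View pics/t12f.png

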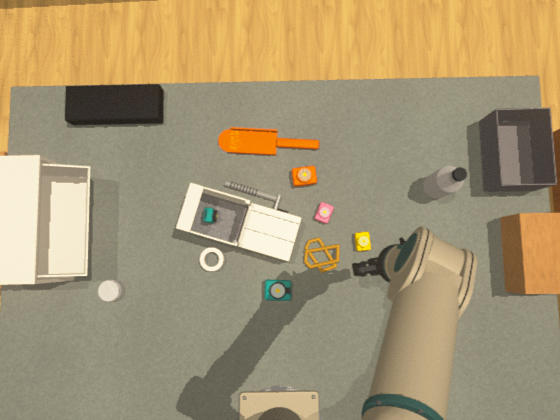

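```bash
python3 -c "
from bench import bot
print(bot.sign_off())"
```

```text
the job is handed in; nothing more can be done
None
```

The headlamp is in the bin and the flap is shut. I handed the job in at about 10.2 s of the 38 s allowed; the sign-off gives no verdict.

**What I did:** I kept the gripper fully open, turned about 26° to the chute. The leading finger opened the flap on its hinge side. In the same straight pass the trailing finger pushed the headlamp along the lane until it tipped over the deck edge. I then lifted straight up and backed away.

**Last checks:**
- **Headlamp:** the top view shows it standing on its end inside the bin, at about x = 0.10, y = 0.02 m in the bin frame. I assumed a height of 40 mm for that estimate. Standing like that, its top is at about 60 mm, below the flap's lower edge at 82 mm.
- **Flap:** it looks shut in both views, the same as in the first pictures. I did not measure its angle.
- **Other things:** nothing else looks moved, by eye.
- **Gripper:** it is clear of everything, and the force reading is back near zero.

**Worth knowing:**
- The wrist force reached about 7.5 N while the flap opened, higher than I expected. The moment reading puts most of it on the finger at the flap, close to the hinge, and not on the headlamp.
- Separate fits to the two cameras put the bin 4 mm and 0.7° apart. The rails read about 3 mm off the fitted pose, which was within the clearances.
- Two moves before the push drifted about 15 mm. I corrected them before touching anything.

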